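# Snap the newly cast button cap onto the speaker remote and hold it down

## Robot

A 6-joint arm with a two-finger parallel gripper is mounted at the origin on the work surface. World frame = base frame: x ahead of the robot, y to its left, z up, the work surface at z = 0. Lengths are in m, angles in rad, forces in N, time in s.
With the tool pointing down it reaches from about 0.35 to 0.975 m from the base axis. Payload 7.1 kg.
Tool frame: the origin (TCP) lies between the finger pads; the fingertips stand 11 mm ahead of it and the grasp point (between the pads) lies 8 mm behind it; z points along the fingers, y is the direction in which the jaws open and shut (so a half turn about z gives the same grasp; the last joint's range is limited). The gripper opens to 88 mm and grips with 3 to 60 N. Pads are 20 mm wide; open, the fingers measure 115 mm over their backs; the gripper's body (75 mm by 178 mm) begins 61 mm behind the grasp point.
Start: joints at [1.274, 0.423, 1.63, -0, 1.089, -0.019], TCP at [0.171, 0.601, 0.206] pointing down, gripper open.
Joint ranges: [-3, 3], [-0.9, 2.11], [0.09, 2.58], [-1.31, 4.45], [0.11, 2.69], [-2.54, 2.54]. Speed limits (rad/s): [2.39, 2.39, 3.01, 3.14, 3.14, 3.14].

## Interface

Orientations are given as a unit quaternion [w, x, y, z].
In Python, from rig import bot, viewer gives the robot as it stands.
- The arm moves only by the tool move_arm, never from a script. Its argument "plan" is a list of rows, each a list of 6 numbers: the shift along the tool's x, y, z in m, then the turn, a rotation vector about the tool's x, y, z in rad. In form: [[x, y, z, wx, wy, wz], ...]. A call has 1 to 12 rows; each row is the pose to reach, as a shift and turn from the pose commanded when the call began, along the tool's axes at that moment; what a row does not reach only later rows make up. A row lasts 1/10 s, in which the tool goes at most 50 mm and 8.59 degrees, less where a joint would pass 70% of its speed; a pose out of reach is approached as far as the arm can. A call with a gripper value outside its range is refused whole. "hand" is the opening, from 0 (shut) to 1 (fully open), set as the call begins (left out, the last holds). The fingers move at their own pace and stop on an object; "newtons" is the grip in N (left out, the last holds). Time passes only in rows, so rows that repeat a pose let the fingers close. It gives the time, the measured TCP pose, the force and the opening at its end, in the units of the state.
- bot.get_obs(): the state, without advancing time (a new reading comes with each control period).
- viewer.snapshot(name): name is "scene" or "top"; returns the picture (384x512x3 uint8, red, green, blue); there is no depth.
- viewer.camera_model(name): a dict with "fx", "fy", "cx", "cy" (pixels), "world_to_cam" (4x4, takes a point from world to camera coordinates). Camera axes: x right, y down, z forward; pixel columns grow to the right and rows downward; lengths in m; the calibration is good to about 2 mm. A picture is of the moment at which its call begins. camera_model takes no time and is no camera call.
- bot.close_job(): hands the job in, once; it reports no verdict.
The state is a dict: "clock": time; "qpos": joint angles; "joint_vel": joint speeds; "joint_torque": joint torques, N m; "tool_pos": TCP position; "orientation": TCP orientation; "wrist_force": force on the tool from outside, world axes, zero at the start; "wrist_torque": the same for the moment, N m; "gripper_width": finger opening in m.
Only numpy, scipy, OpenCV 4.12 (cv2) and the standard library are available. Lean on these libraries where they do the work, as an engineer would, in place of code of your own. Each camera call takes 0.05 s, during which the arm holds its last target. There are 200 camera calls.

## Task

The new orange button cap for the wooden speaker remote has just been cast and still sits in the lower half of its open mould. Lift it out of the mould, push it straight down over the remote's bare white stem until it snaps home against the black collar, and after the click do not take your hand away but keep pressing until the button is right down, as one does to start pairing: finish while you are still holding it down. Leave the mould and the other things on the shelf where they are.

Things in the scene. Friction and masses are not known exactly. Their poses are not given: they have to be found in the camera images.
- cap_center (a point): Centre, half-way up, of the button cap: orange resin drum 40 mm wide, 24 mm high, 25 g, straight sides; z is its axis, up. Below it has a socket 25 mm wide, 15 mm deep, with a snap lip 19 mm wide 3 to 5 mm above its underside. At the start it stands upright in the lower mould half with 1 mm of play, its underside 9 mm below the mould's top face, its upper 15 mm proud; it comes out straight up.
- mould: Lower half of the silicone mould, a loose blue-green block 80 x 80 x 22 mm, 0.22 kg, origin at the centre of its underside, z up. In the middle of its top face is a round cavity 42 mm wide and 9 mm deep (its floor 13 mm above the origin) with a thin core pin 14 mm wide and 8 mm high that stands inside the cap's socket.
- remote: The speaker remote, a loose dark wooden block 76 x 120 x 26 mm (x, y, z) on rubber feet, about 0.3 kg, origin at the centre of its underside, z up. In the middle of its top face, within a flat steel ring, stands the button's black collar and white stem.
- stem_seat (a point): Centre of the top of the black collar (34 mm wide) on the remote, on which the cap's underside rests when home; 32 mm above the remote's underside with the button up, 28 mm with it pressed. z is the stem's axis, up. The cap is home when its centre is 12 mm above this point.
- stem_top (a point): Tip of the snap stem, 12 mm above stem_seat: four white ball-ended spring tines, 22 mm across the balls, 8 mm up, that bend in to let the cap's lip by. The lip meets them with the cap's underside 8 mm above the collar; the push then rises to some 11 to 16 N, falls sharply about 5 mm above the collar (the click) and rises again once all is fully down. The cap may sit 2 mm off axis, turned any way.
- button (a joint): How far the remote's button (collar and stem together) is pressed down: 0 is up, 0.004 m is fully down. Its spring pushes back with 3 N at the top and 5 N at the bottom, less than the snap needs, so it goes down first when a cap is pushed on; at the click it jumps up into the cap and must be pressed down again by going on.
- mould_top: Bystander: upper half of the mould, laid aside with its empty cavity upwards, blue-green, 80 x 80 x 27 mm with small key bumps (31 mm high over these), origin at the centre of its underside.
- clamp_box: Bystander: empty clear acrylic record-clamp box with its flip-top lid shut, 100 x 100 x 58 mm, origin at the centre of its underside.
- stylus_gauge: Bystander: black plastic stylus gauge, a small see-saw beam on a foot, about 28 x 100 x 21 mm, origin at the centre of its underside.
- coaster: Bystander: round cork coaster, 94 mm in diameter and 5 mm thick, origin at the centre of its underside.
Not all that is in view belongs to the job. Leave any grey, turquoise or yellow look-alike of the part that bears cap_center alone.

How it is judged:
By the outcome, as a careful person would: the job done as asked, in the order asked, and still so for the second after the job is handed in, while the arm keeps its last pose, push and grip.
It also fails if it takes over 56 s, if anything falls off the work surface, if the arm or the gripper's body presses on something with over 40 N, if the wrist force passes 120 N, or if a joint passes its speed limit or range.

## Working session

There is one attempt and no reset: what is moved stays moved. The work goes in short steps, Python scripts to look and compute and a tool call to move; the robot and the scene stay as the last step left them, time stands still between calls to the robot, and variables do not carry over. Pictures are saved under pics/ and viewed, about 8 in all and at most 12, crops included, and the job is handed in when it is done.

Besides the shell and the picture viewer there is one more tool, called after ">>>" as name([rows], argument=value, ...), one row to a line, values as JSON. move_arm: Moves the arm, as the interface text tells. Its arguments: {"type":"object","properties":{"plan":{"type":"array","items":{"type":"array","items":{"type":"number"}}},"hand":{"type":"number"},"newtons":{"type":"number"}},"required":["plan"]}

```bash
mkdir -p pics; python3 - <<'E'
from rig import bot, viewer
import cv2, numpy as np, json
o=bot.get_obs(); print({k:np.round(v,4).tolist() for k,v in o.items()})
for n in("scene","top"):
    im=viewer.snapshot(n); cv2.imwrite(f"pics/{n}0.png",cv2.cvtColor(im,cv2.COLOR_RGB2BGR)); np.save(f"{n}0.npy",im)
    m=viewer.camera_model(n); print(n,{k:np.round(v,4).tolist() for k,v in m.items()})
a=[cv2.imread(f"pics/{n}0.png") for n in("scene","top")]
E
```

```text
{'clock': 0.0, 'qpos': [1.274, 0.4238, 1.6307, -0.0, 1.0886, -0.019], 'joint_vel': [0.0005, 0.001, -0.0008, 0.0004, 0.0, 0.0026], 'joint_torque': [0.0055, -54.4616, -27.3678, 0.0646, 0.0228, -0.0001], 'tool_pos': [0.1712, 0.6005, 0.2056], 'orientation': [-0.0001, 0.1385, 0.9904, -0.0008], 'wrist_force': [-0.7286, -0.3578, 1.4431], 'wrist_torque': [0.0156, 0.0104, 0.0355], 'gripper_width': 0.088}
scene {'fx': 435.771, 'fy': 435.771, 'cx': 256.6266, 'cy': 192.8545, 'world_to_cam': [[-0.5351, 0.8446, -0.016, 0.2871], [0.5312, 0.3216, -0.7838, -0.2413], [-0.6569, -0.4279, -0.6207, 1.2696], [0.0, 0.0, 0.0, 1.0]]}
top {'fx': 481.2393, 'fy': 481.2393, 'cx': 261.6681, 'cy': 191.1754, 'world_to_cam': [[0.0292, -0.9995, -0.0094, -0.011], [-0.9902, -0.0277, -0.1367, 0.5752], [0.1363, 0.0133, -0.9906, 1.1008], [0.0, 0.0, 0.0, 1.0]]}
```

View pics/scene0.png

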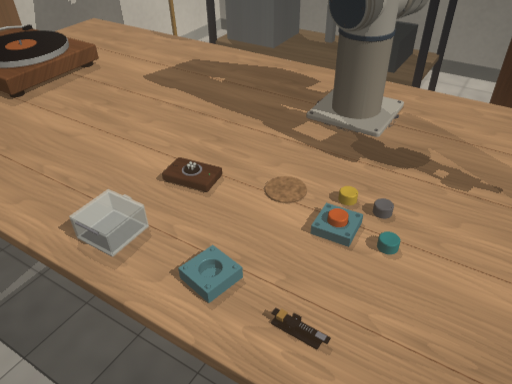

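View pics/top0.png

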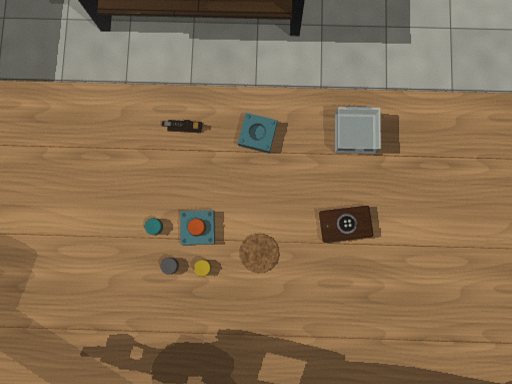

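The orange cap could be confused with four things. In the scene view they are the yellow drum (349,196), grey drum (383,208), teal drum (389,242) and the empty upper mould (210,272). The orange drum in the mould is at scene (339,216) and top (197,227), and I choose that one. The remote is at top (347,224).

```bash
cat > h.py <<'E'
import numpy as np, cv2
from rig import bot, viewer
M={n:viewer.camera_model(n) for n in("scene","top")}
def ray(n,u,v):
    m=M[n];T=np.array(m["world_to_cam"]);R=T[:3,:3]
    return -R.T@T[:3,3], R.T@np.array([(u-m["cx"])/m["fx"],(v-m["cy"])/m["fy"],1.])
def plane(n,uv,z):
    c,d=ray(n,*uv); return c+d*(z-c[2])/d[2]
def tri(a,b):
    (c,d),(e,f)=ray("scene",*a),ray("top",*b)
    s=np.linalg.lstsq(np.c_[d,-f],e-c,rcond=None)[0]; p,q=c+s[0]*d,e+s[1]*f
    return (p+q)/2,np.linalg.norm(p-q)
def blob(im,lo,hi,box):
    x0,y0,x1,y1=box
    k=cv2.inRange(cv2.cvtColor(im,cv2.COLOR_RGB2HSV)[y0:y1,x0:x1],lo,hi)
    n,_,st,ce=cv2.connectedComponentsWithStats(k); i=1+np.argmax(st[1:,4])
    return ce[i]+[x0,y0],st[i]+[x0,y0,0,0,0]
E
python3 - <<'E'
from h import *
S,T=np.load("scene0.npy"),np.load("top0.npy")
a,sa=blob(S,(0,150,120),(12,255,255),(315,195,365,240)); b,sb=blob(T,(0,150,120),(12,255,255),(175,205,220,250))
print("cap",a,sa,b,sb,tri(a,b),plane("top",b,.0295),plane("scene",a,.0295))
for n,im,box in(("scene",S,(305,195,370,250)),("top",T,(175,205,220,250))):
    print("mould",blob(im,(80,60,40),(110,255,255),box))
# white tines: small bright pixels
for n,im,(x0,y0,x1,y1) in(("scene",S,(180,155,205,180)),("top",T,(335,210,360,237))):
    c=im[y0:y1,x0:x1]; k=(c.min(2)>170).astype(np.uint8); N,_,st,ce=cv2.connectedComponentsWithStats(k)
    for i in range(1,N): print(n,st[i,4],ce[i]+[x0,y0],plane(n,ce[i]+[x0,y0],.040))
def crop(im,x0,y0,w,h): return cv2.resize(im[y0:y0+h,x0:x0+w,::-1],(400,300),interpolation=cv2.INTER_CUBIC)
cv2.imwrite("pics/crop0.png",np.vstack([np.hstack([crop(S,300,180,80,60),crop(T,160,200,80,60)]),np.hstack([crop(S,160,145,68,51),crop(T,313,198,68,51)])]))
E
```

```text
cap [338.80933852 216.70428016] [329 209  19  18 257] [195.50480769 226.56730769] [188 219  16  16 208] (array([0.48733962, 0.16092935, 0.02814377]), np.float64(0.0018821224160346292)) [0.4876406  0.15986109 0.0295    ] [0.48832114 0.16225221 0.0295    ]
mould (array([339.84379786, 223.381317  ]), array([312, 204,  51,  39, 653]))
mould (array([197.06311881, 227.51732673]), array([180, 211,  35,  34, 808]))
```

View pics/crop0.png

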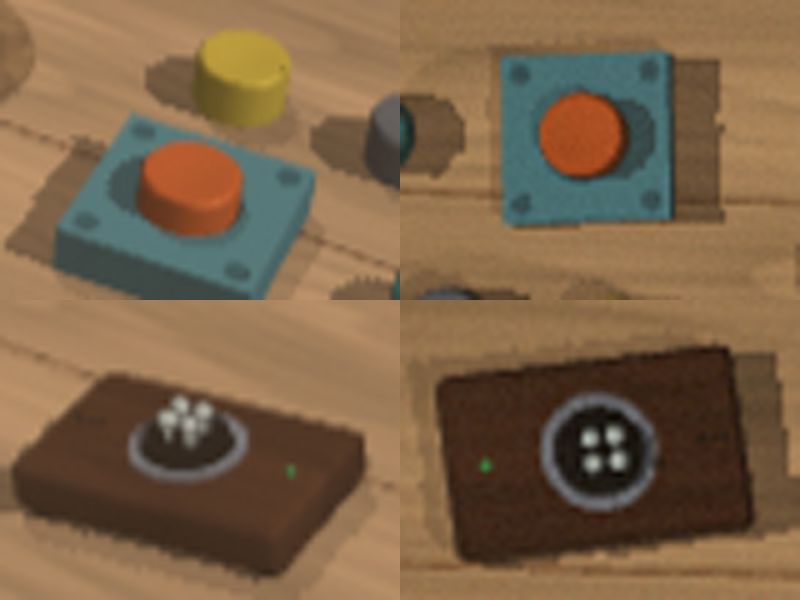

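The close crop confirms the orange drum seated in the mould. Triangulation puts its middle at z=0.028 m, against 0.0295 expected. Four white tines stand in the steel ring at top (347.6,223.4). Next I'll refine the tines and the cap, and compute the shifts.

```bash
cat > meas.py <<'E'
from h import *
def wcent(c,thr):
    w=np.clip(c.min(2).astype(float)-thr,0,None); y,x=np.mgrid[:c.shape[0],:c.shape[1]]
    return np.array([(w*x).sum(),(w*y).sum()])/w.sum()
def orange(im,box): return blob(im,(0,120,50),(14,255,255),box)
def to_tool(d):
    from scipy.spatial.transform import Rotation as R
    q=bot.get_obs()["orientation"]; return R.from_quat(q,scalar_first=True).inv().apply(d)
E
python3 - <<'E'
from meas import *
S,T=np.load("scene0.npy"),np.load("top0.npy")
a,sa=orange(S,(315,195,365,240)); b,sb=orange(T,(175,205,220,250))
print("cap",a,sa,b,sb,tri(a,b),plane("top",b,.0295),plane("scene",a,.0295))
s=S[155:178,182:204]; t=T[216:231,340:356]; print(s.min(2).max(),t.min(2).max())
for thr in(80,100,120):
  p=wcent(s,thr)+[182,155]; q=wcent(t,thr)+[340,216]; print(thr,p,q,tri(p,q),plane("top",q,.041),plane("scene",p,.039))
c=T[205:245,315:378]; g=c.astype(int); k=((g.max(2)-g.min(2)<25)&(g.min(2)>55)).astype(np.uint8)
pts=np.argwhere(k)[:,::-1].astype(np.float32); h=cv2.convexHull(pts); e=cv2.fitEllipse(h); print("ring",e,plane("top",np.array(e[0])+[315,205],.027))
k=cv2.inRange(cv2.cvtColor(T,cv2.COLOR_RGB2HSV),(0,0,0),(179,255,95))[195:250,305:385]
cs=max(cv2.findContours(k,0,2)[0],key=cv2.contourArea); r=cv2.minAreaRect(cs); print("remote",r,plane("top",np.array(r[0])+[305,195],.024))
p0=bot.get_obs()["tool_pos"]; print("shift cap",to_tool(np.array([.488,.161,.15])-p0), "turn axes",to_tool([1,0,0]),to_tool([0,1,0]))
E
```

```text
cap [337.60501567 217.36363636] [328 208  20  19 319] [196.25316456 226.64556962] [188 219  18  17 237] (array([0.48751238, 0.15913141, 0.02570343]), np.float64(0.0010767506041704372)) [0.48750635 0.1580775  0.0295    ] [0.49135601 0.16103353 0.0295    ]
162 166
80 [192.64454665 163.19491897] [347.52255419 222.78148799] (array([ 0.50458489, -0.19566582,  0.04062568]), np.float64(0.004911753203794461)) [ 0.50601379 -0.19762877  0.041     ] [ 0.50186495 -0.19492276  0.039     ]
100 [191.6747459  165.15246286] [347.30153121 223.12838634] (array([ 0.50500336, -0.19725127,  0.03470737]), np.float64(0.0022142392112014793)) [ 0.50518646 -0.19711645  0.041     ] [ 0.50918089 -0.19183969  0.039     ]
120 [190.91182796 164.06666667] [347.30676329 222.88405797] (array([ 0.50579522, -0.19735539,  0.03807115]), np.float64(0.0006262161401057053)) [ 0.5057591  -0.19712582  0.041     ] [ 0.50667416 -0.19610587  0.039     ]
ring ((31.362321853637695, 18.295299530029297), (19.268335342407227, 20.2817325592041), 150.9194793701172) [ 0.50578688 -0.19722421  0.027     ]
remote ((44.01024627685547, 28.58702850341797), (32.8323860168457, 58.30377960205078), 83.2901611328125) [ 0.50549888 -0.20399868  0.024     ]
shift cap [-0.42516687 -0.33573467  0.05613045] turn axes [-9.61651036e-01  2.74275626e-01 -4.07279037e-04] [ 0.27427593  0.96165014 -0.00131642]
```

>>> move_arm([
  [-0.04, -0.032, 0, 0, 0, 0],
  [-0.08, -0.064, 0, 0, 0, 0],
  [-0.12, -0.095, 0, 0, 0, 0],
  [-0.16, -0.127, 0.01, 0, 0, 0],
  [-0.2, -0.159, 0.02, 0, 0, 0],
  [-0.24, -0.19, 0.03, 0, 0, 0],
  [-0.28, -0.222, 0.04, 0, 0, 0],
  [-0.32, -0.254, 0.05, 0, 0, 0],
  [-0.36, -0.286, 0.06, 0, 0, 0],
  [-0.39, -0.31, 0.07, 0, 0, 0],
  [-0.41, -0.326, 0.085, 0, 0, 0],
  [-0.4255, -0.3378, 0.1, 0, 0, 0],
], hand=0.75, newtons=30)

```text
clock: 1.3
tool_pos: [0.4891, 0.1573, 0.1057]
orientation: [0.0, 0.14, 0.99, -0.0]
wrist_force: [-0.3, 1.1, -0.0]
gripper_width: 0.0658
```

>>> move_arm([
  [0, 0, 0.03, 0, 0, 0],
  [0, 0, 0.05, 0, 0, 0],
  [0, 0, 0.05, 0, 0, 0],
  [0, 0, 0.05, 0, 0, 0],
])

```text
clock: 1.7
tool_pos: [0.4877, 0.1595, 0.0563]
orientation: [-0.0, 0.138, 0.99, -0.0]
wrist_force: [0.2, -0.2, -0.1]
gripper_width: 0.0663
```

```bash
python3 - <<'E'
from meas import *
o=bot.get_obs(); print(o["tool_pos"],o["orientation"],o["qpos"])
S,T=viewer.snapshot("scene"),viewer.snapshot("top")
c=lambda im,x,y:cv2.resize(im[y:y+75,x:x+100,::-1],(400,300),interpolation=cv2.INTER_CUBIC)
cv2.imwrite("pics/pre.png",np.hstack([c(S,290,155),c(T,150,190)]))
E
```

```text
[0.48765266 0.15945213 0.05633044] [-4.96059605e-04  1.38418068e-01  9.90373736e-01 -2.35592889e-04] [ 2.92832593e-01  4.95942898e-01  1.96404649e+00 -2.03569046e-05
  6.82701517e-01 -1.00022004e+00]
```

View pics/pre.png

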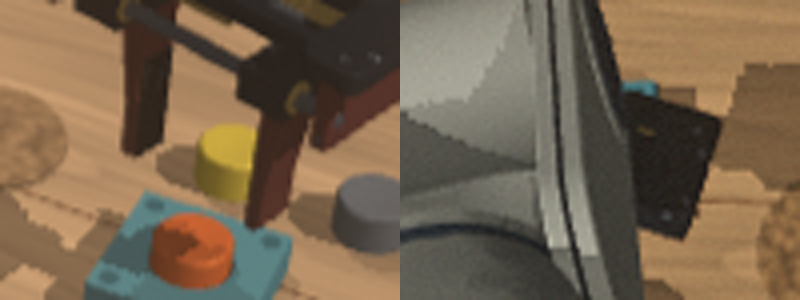

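The fingertips appear a few pixels higher in the scene view than I projected. I'll go down to the planned grasp height and check again before closing.

>>> move_arm([
  [0, 0, 0.01, 0, 0, 0],
  [0, 0, 0.017, 0, 0, 0],
  [0, 0, 0.021, 0, 0, 0],
  [0, 0, 0.021, 0, 0, 0],
])

```text
clock: 2.2
tool_pos: [0.4874, 0.1594, 0.0347]
orientation: [-0.001, 0.138, 0.99, -0.0]
wrist_force: [-0.1, 0.2, 0.6]
gripper_width: 0.0662
```

```bash
python3 - <<'E'
from meas import *
o=bot.get_obs(); print(o["tool_pos"],o["wrist_force"])
S=viewer.snapshot("scene")
def proj(p):
    m=M["scene"]; c=np.array(m["world_to_cam"])@np.r_[p,1]; return np.array([m["fx"]*c[0]/c[2]+m["cx"],m["fy"]*c[1]/c[2]+m["cy"]])
y=np.array([.274,.9617,0]);x=np.array([-.9617,.274,0]);I=cv2.resize(S[180:240,300:380,::-1],(800,600),interpolation=cv2.INTER_CUBIC)
for s in(-1,1):
  for t in(-1,1):
    q=proj(o["tool_pos"]+s*.033*y+t*.01*x-[0,0,.011]); print(s,t,q); cv2.circle(I,tuple(int(v) for v in (q+.5-[300,180])*10),4,(0,255,0),1)
cv2.imwrite("pics/pre2.png",I)
E
```

```text
[0.48735572 0.15938723 0.03468575] [-0.06966771  0.24475706  0.55664777]
-1 -1 [321.50509438 212.3778834 ]
-1 1 [328.05163123 208.01872897]
1 -1 [347.25563492 228.82221366]
1 1 [353.79115435 224.06477332]
```

View pics/pre2.png

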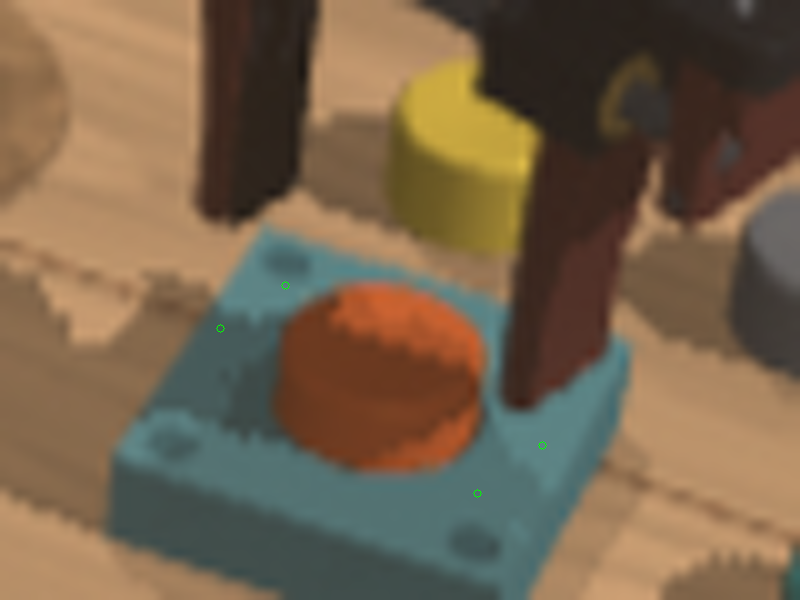

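The picture and the shadow on the cap both show the fingertips about 20 mm higher than stated, but centred horizontally. This may be a linkage gripper whose tips advance as it closes. I'll raise the arm, narrow the jaws to just over the cap width, and look again.

>>> move_arm([
  [0, 0, -0.015, 0, 0, 0],
  [0, 0, -0.015, 0, 0, 0],
  [0, 0, -0.015, 0, 0, 0],
  [0, 0, -0.015, 0, 0, 0],
  [0, 0, -0.015, 0, 0, 0],
], hand=0.52)

```text
clock: 2.75
tool_pos: [0.4877, 0.1594, 0.05]
orientation: [-0.0, 0.138, 0.99, -0.0]
wrist_force: [-0.3, 0.1, -0.3]
gripper_width: 0.0452
```

```bash
python3 - <<'E'
from meas import *
o=bot.get_obs(); print(o["tool_pos"],o["gripper_width"])
S=viewer.snapshot("scene")
def proj(p):
    m=M["scene"]; c=np.array(m["world_to_cam"])@np.r_[p,1]; return np.array([m["fx"]*c[0]/c[2]+m["cx"],m["fy"]*c[1]/c[2]+m["cy"]])
y=np.array([.274,.9617,0]);x=np.array([-.9617,.274,0]);I=cv2.resize(S[160:235,290:390,::-1],(800,600),interpolation=cv2.INTER_CUBIC)
for s in(-1,1):
  for t in(-1,1):
    q=proj(o["tool_pos"]+s*.5*o["gripper_width"]*y+t*.01*x-[0,0,.011]); cv2.circle(I,tuple(int(v) for v in (q+.5-[290,160])*8),4,(0,255,0),1)
cv2.imwrite("pics/pre3.png",I)
E
```

```text
[0.48765154 0.15941281 0.05001399] 0.04523177388163461
```

View pics/pre3.png

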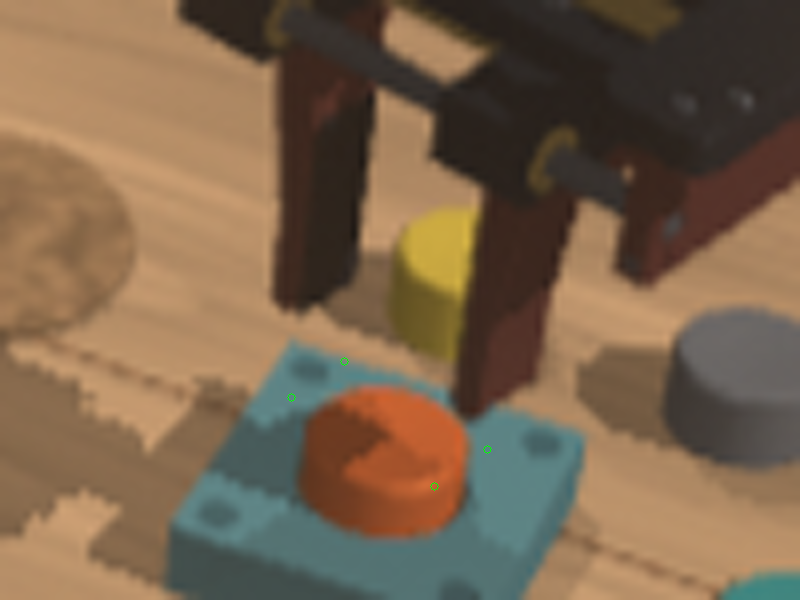

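A fixed offset of about 25 mm remains, so linkage motion doesn't explain it. A gentle contact probe beside the cap will settle it. The stated geometry predicts touching the mould top at TCP z of about 0.033.

>>> move_arm([
  [0, 0, 0, 0, 0, 0],
  [0, 0, 0.007, 0, 0, 0],
  [0, 0, 0.014, 0, 0, 0],
  [0, 0, 0.016, 0, 0, 0],
  [0, 0, 0.017, 0, 0, 0],
  [0, 0, 0.018, 0, 0, 0],
  [0, 0, 0.018, 0, 0, 0],
  [0, 0, 0.018, 0, 0, 0],
], hand=0.75)

```text
clock: 3.6
tool_pos: [0.488, 0.1595, 0.0325]
orientation: [0.0, 0.138, 0.99, 0.0]
wrist_force: [0.6, 0.3, 0.6]
gripper_width: 0.0655
```

>>> move_arm([
  [0, 0, 0.001, 0, 0, 0],
  [0, 0, 0.002, 0, 0, 0],
  [0, 0, 0.002, 0, 0, 0],
])

```text
clock: 3.9
tool_pos: [0.4879, 0.1595, 0.0303]
orientation: [-0.0, 0.138, 0.99, -0.0]
wrist_force: [-0.4, -0.2, -0.1]
gripper_width: 0.0659
```

No contact 3 mm below the predicted level, so the tips really are higher than stated. I'll carry on down in steps.

>>> move_arm([
  [0, 0, 0.002, 0, 0, 0],
  [0, 0, 0.004, 0, 0, 0],
  [0, 0, 0.006, 0, 0, 0],
  [0, 0, 0.007, 0, 0, 0],
  [0, 0, 0.007, 0, 0, 0],
])

```text
clock: 4.4
tool_pos: [0.4878, 0.1594, 0.0231]
orientation: [-0.0, 0.138, 0.99, -0.0]
wrist_force: [0.1, -0.5, -0.6]
gripper_width: 0.0656
```

```bash
python3 - <<'E'
from meas import *
o=bot.get_obs(); print(o["tool_pos"],o["wrist_force"])
S=viewer.snapshot("scene"); T=viewer.snapshot("top")
a,sa=orange(S,(310,190,370,245)); print(a,sa)
cv2.imwrite("pics/pre4.png",np.hstack([cv2.resize(S[180:240,300:360,::-1],(600,600),interpolation=cv2.INTER_CUBIC)]))
E
```

```text
[0.4877859  0.15944612 0.02314428] [ 0.12555188 -0.47774295 -0.5901744 ]
[337.62893082 217.42767296] [328 208  20  19 318]
```

View pics/pre4.png

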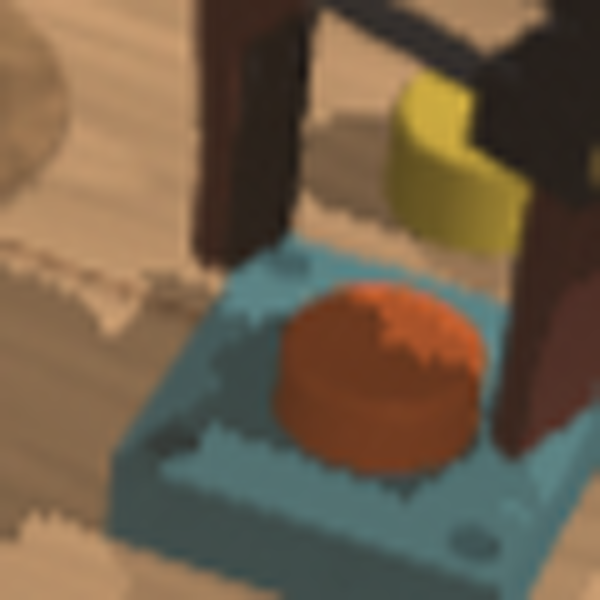

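>>> move_arm([
  [0, 0, 0.003, 0, 0, 0],
  [0, 0, 0.006, 0, 0, 0],
  [0, 0, 0.008, 0, 0, 0],
  [0, 0, 0.008, 0, 0, 0],
  [0, 0, 0.008, 0, 0, 0],
])

```text
clock: 5.0
tool_pos: [0.4879, 0.1595, 0.0153]
orientation: [-0.0, 0.138, 0.99, -0.0]
wrist_force: [-1.4, -0.1, 0.1]
gripper_width: 0.0658
```

>>> move_arm([
  [0, 0, 0.001, 0, 0, 0],
  [0, 0, 0.002, 0, 0, 0],
  [0, 0, 0.002, 0, 0, 0],
])

```text
clock: 5.3
tool_pos: [0.4879, 0.1595, 0.0133]
orientation: [-0.0, 0.138, 0.99, -0.0]
wrist_force: [-0.5, 0.4, -0.2]
gripper_width: 0.0659
```

```bash
python3 - <<'E'
from meas import *
o=bot.get_obs(); print(o["tool_pos"],o["wrist_force"])
S=viewer.snapshot("scene")
cv2.imwrite("pics/pre5.png",np.hstack([cv2.resize(S[180:240,300:380,::-1],(800,600),interpolation=cv2.INTER_CUBIC)]))
E
```

```text
[0.48785284 0.15946174 0.01329097] [-0.51449836  0.39307722 -0.17391838]
```

View pics/pre5.png

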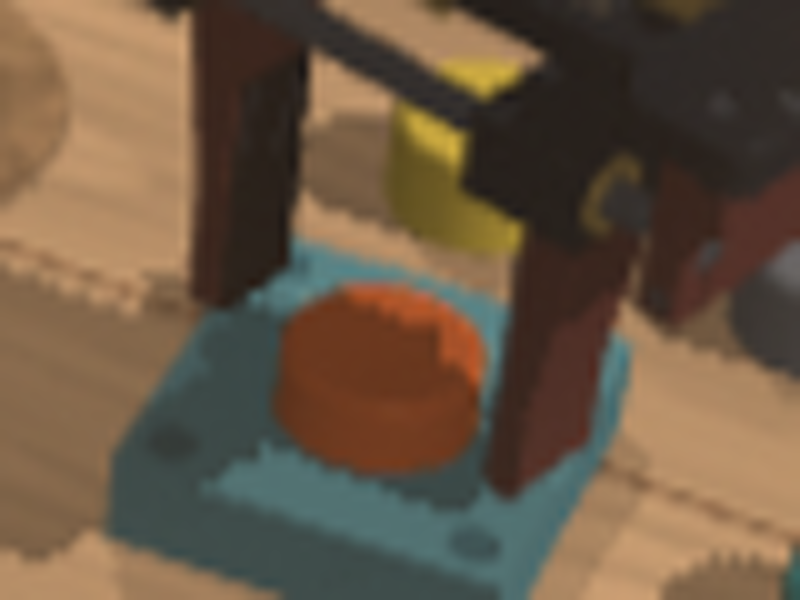

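With TCP z at 0.0133, the tips and their shadow nearly meet the mould's top. The fingertips are therefore about 13 mm above the reported TCP, not 11 mm below it, and I'll plan from what I observe. Next I grip gently, then firmly, and lift straight up.

>>> move_arm([
  [0, 0, 0.001, 0, 0, 0],
  [0, 0, 0.001, 0, 0, 0],
  [0, 0, 0.001, 0, 0, 0],
  [0, 0, 0.001, 0, 0, 0],
  [0, 0, 0.001, 0, 0, 0],
  [0, 0, 0.001, 0, 0, 0],
], hand=0.3, newtons=6)

```text
clock: 5.95
tool_pos: [0.4879, 0.1595, 0.0124]
orientation: [0.0, 0.138, 0.99, -0.0]
wrist_force: [-0.7, 0.6, -0.3]
gripper_width: 0.0396
```

>>> move_arm([
  [0, 0, 0, 0, 0, 0],
  [0, 0, 0, 0, 0, 0],
  [0, 0, 0, 0, 0, 0],
], hand=0.2, newtons=45)

```text
clock: 6.25
tool_pos: [0.4879, 0.1595, 0.0124]
orientation: [0.0, 0.138, 0.99, -0.0]
wrist_force: [-0.6, 1.3, 0.5]
gripper_width: 0.0388
```

>>> move_arm([
  [0, 0, -0.005, 0, 0, 0],
  [0, 0, -0.015, 0, 0, 0],
  [0, 0, -0.03, 0, 0, 0],
  [0, 0, -0.05, 0, 0, 0],
  [0, 0, -0.07, 0, 0, 0],
  [0, 0, -0.08, 0, 0, 0],
  [0, 0, -0.08, 0, 0, 0],
  [0, 0, -0.08, 0, 0, 0],
])

```text
clock: 7.05
tool_pos: [0.4878, 0.1595, 0.0924]
orientation: [0.0, 0.138, 0.99, 0.0]
wrist_force: [-0.3, 0.9, -1.1]
gripper_width: 0.0388
```

```bash
python3 - <<'E'
from meas import *
o=bot.get_obs(); print(o["tool_pos"],o["wrist_force"],o["gripper_width"],o["orientation"])
S=viewer.snapshot("scene");np.save("s1.npy",S)
a,sa=orange(S,(310,150,370,245)); print(a,sa); print(to_tool(np.array([.5057,-.197,.13])-o["tool_pos"]))
for z in(.1,.105,.11,.115):print(plane("scene",a,z))
cv2.imwrite("pics/lift.png",cv2.resize(S[150:240,290:410,::-1],(800,600),interpolation=cv2.INTER_CUBIC))
E
```

```text
[0.48780039 0.15946951 0.09236204] [-0.30690323  0.94572608 -1.05857921] 0.038774197134338405 [1.15677103e-04 1.38468422e-01 9.90366841e-01 6.39669225e-05]
[346.58456973 182.115727  ] [331 162  33  36 674]
[-0.11495262 -0.33790906 -0.03756176]
[0.46596133 0.16067339 0.1       ]
[0.47241432 0.16283547 0.105     ]
[0.47886731 0.16499755 0.11      ]
[0.4853203  0.16715963 0.115     ]
```

View pics/lift.png

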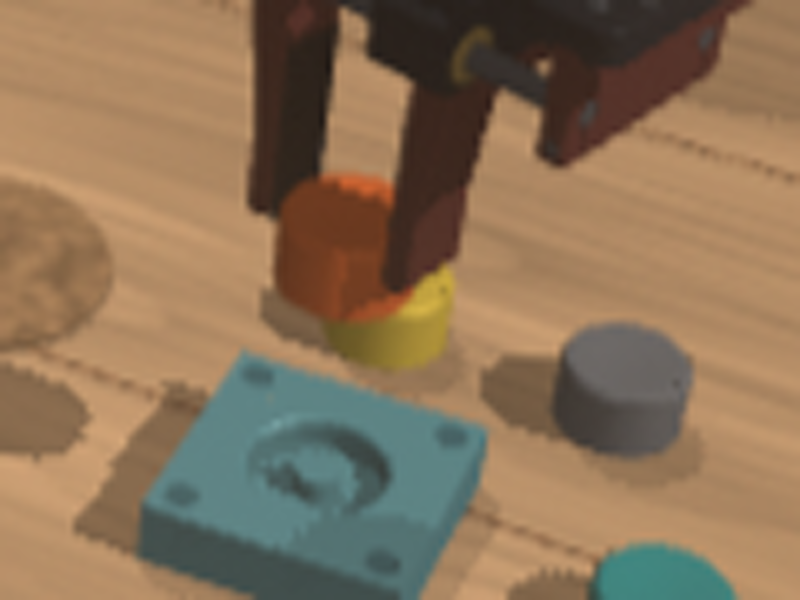

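The cap is held upright and the mould has stayed put. I'll carry it over the stem, with the cap's underside level with the reported TCP z.

>>> move_arm([
  [-0.008, -0.023, -0.01, 0, 0, 0],
  [-0.018, -0.053, -0.01, 0, 0, 0],
  [-0.03, -0.088, -0.01, 0, 0, 0],
  [-0.042, -0.123, -0.01, 0, 0, 0],
  [-0.054, -0.158, -0.01, 0, 0, 0],
  [-0.066, -0.193, -0.01, 0, 0, 0],
  [-0.078, -0.228, -0.01, 0, 0, 0],
  [-0.09, -0.263, -0.01, 0, 0, 0],
  [-0.1, -0.294, -0.005, 0, 0, 0],
  [-0.108, -0.318, 0, 0, 0, 0],
  [-0.113, -0.332, 0.01, 0, 0, 0],
  [-0.115, -0.338, 0.02, 0, 0, 0],
])

```text
clock: 8.3
tool_pos: [0.5054, -0.198, 0.071]
orientation: [-0.0, 0.139, 0.99, 0.0]
wrist_force: [0.1, 0.4, -0.1]
gripper_width: 0.0386
```

>>> move_arm([
  [0, 0, 0.01, 0, 0, 0],
  [0, 0, 0.01, 0, 0, 0],
  [0, 0, 0.01, 0, 0, 0],
  [0, 0, 0.01, 0, 0, 0],
])

```text
clock: 8.7
tool_pos: [0.506, -0.1963, 0.0626]
orientation: [0.0, 0.138, 0.99, 0.0]
wrist_force: [-0.3, 0.8, -0.4]
gripper_width: 0.0385
```

```bash
python3 - <<'E'
from meas import *
o=bot.get_obs(); p=o["tool_pos"];print(p,o["wrist_force"],o["gripper_width"],o["orientation"],to_tool(np.array([.5057,-.197,p[2]])-p))
S=viewer.snapshot("scene");np.save("s2.npy",S)
def proj(p):
    m=M["scene"]; c=np.array(m["world_to_cam"])@np.r_[p,1]; return np.array([m["fx"]*c[0]/c[2]+m["cx"],m["fy"]*c[1]/c[2]+m["cy"]])
x0,y0,k=160,130,10
I=cv2.resize(S[y0:y0+60,x0:x0+80,::-1],(800,600),interpolation=cv2.INTER_CUBIC)
for z in(p[2],p[2]+.024):
  for t in np.arange(0,6.28,.3):
    q=proj([p[0]+.02*np.cos(t),p[1]+.02*np.sin(t),z]); cv2.circle(I,tuple(int(v) for v in (q+.5-[x0,y0])*k),3,(0,255,0),1)
cv2.imwrite("pics/over.png",I)
E
```

```text
[ 0.50600868 -0.19629737  0.06257195] [-0.30469727  0.82211971 -0.36966416] 0.038478612513973706 [4.80701515e-05 1.37871246e-01 9.90450159e-01 1.54396345e-05] [ 1.05050767e-04 -7.60226644e-04 -4.28837735e-08]
```

View pics/over.png

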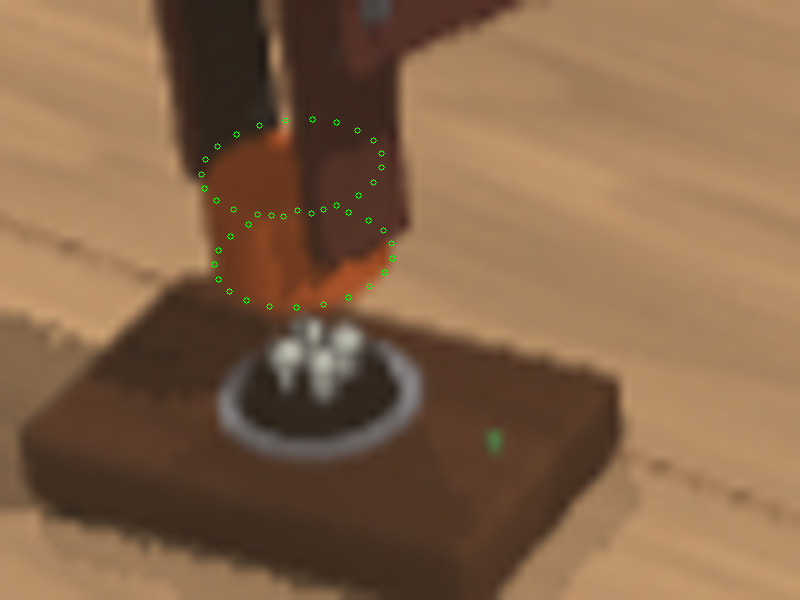

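The held cap projects to within about 1 mm of its expected place, and the stem (tines centred at crop (318,345)) lies under it within about 1 mm. I'll grip firmly and go down in stages.

>>> move_arm([
  [-0.0005, 0, 0.005, 0, 0, 0],
  [-0.0005, 0, 0.012, 0, 0, 0],
  [-0.0005, 0, 0.018, 0, 0, 0],
  [-0.0005, 0, 0.02, 0, 0, 0],
  [-0.0005, 0, 0.02, 0, 0, 0],
  [-0.0005, 0, 0.02, 0, 0, 0],
], newtons=60)

```text
clock: 9.35
tool_pos: [0.5063, -0.1973, 0.0423]
orientation: [-0.0, 0.139, 0.99, 0.0]
wrist_force: [0.5, 0.2, -0.6]
gripper_width: 0.0386
```

>>> move_arm([
  [0, 0, 0.001, 0, 0, 0],
  [0, 0, 0.002, 0, 0, 0],
  [0, 0, 0.003, 0, 0, 0],
  [0, 0, 0.004, 0, 0, 0],
  [0, 0, 0.004, 0, 0, 0],
])

```text
clock: 9.85
tool_pos: [0.5063, -0.1971, 0.0384]
orientation: [0.0, 0.139, 0.99, 0.0]
wrist_force: [0.5, 0.9, 2.1]
gripper_width: 0.0382
```

>>> move_arm([
  [0, 0, 0.001, 0, 0, 0],
  [0, 0, 0.002, 0, 0, 0],
  [0, 0, 0.002, 0, 0, 0],
])

```text
clock: 10.15
tool_pos: [0.5063, -0.1971, 0.0364]
orientation: [0.0, 0.138, 0.99, 0.0]
wrist_force: [-0.4, 1.2, 3.2]
gripper_width: 0.0385
```

>>> move_arm([
  [0, 0, 0.001, 0, 0, 0],
  [0, 0, 0.001, 0, 0, 0],
])

```text
clock: 10.35
tool_pos: [0.5063, -0.1972, 0.0354]
orientation: [0.0, 0.138, 0.99, 0.0]
wrist_force: [0.2, 3.0, 4.5]
gripper_width: 0.0387
```

>>> move_arm([
  [0, 0, 0.001, 0, 0, 0],
  [0, 0, 0.001, 0, 0, 0],
])

```text
clock: 10.55
tool_pos: [0.5063, -0.1972, 0.0344]
orientation: [0.0, 0.138, 0.99, 0.0]
wrist_force: [0.6, 3.0, 5.2]
gripper_width: 0.0385
```

>>> move_arm([
  [0, 0, 0.001, 0, 0, 0],
  [0, 0, 0.001, 0, 0, 0],
])

```text
clock: 10.75
tool_pos: [0.5066, -0.1972, 0.0338]
orientation: [0.0, 0.138, 0.99, 0.0]
wrist_force: [-0.7, 3.3, 9.5]
gripper_width: 0.0383
```

>>> move_arm([
  [0, 0, 0.001, 0, 0, 0],
  [0, 0, 0.001, 0, 0, 0],
])

```text
clock: 10.95
tool_pos: [0.5069, -0.1972, 0.0333]
orientation: [0.001, 0.139, 0.99, 0.0]
wrist_force: [-1.6, 3.7, 13.7]
gripper_width: 0.0388
```

>>> move_arm([
  [0, 0, 0.001, 0, 0, 0],
  [0, 0, 0.001, 0, 0, 0],
])

```text
clock: 11.15
tool_pos: [0.5063, -0.1971, 0.0317]
orientation: [0.0, 0.138, 0.99, 0.0]
wrist_force: [-0.3, -0.3, -1.4]
gripper_width: 0.0386
```

>>> move_arm([
  [0, 0, 0.001, 0, 0, 0],
  [0, 0, 0.001, 0, 0, 0],
])

```text
clock: 11.35
tool_pos: [0.5062, -0.1972, 0.0301]
orientation: [-0.0, 0.138, 0.99, 0.0]
wrist_force: [0.1, 1.5, 3.1]
gripper_width: 0.0385
```

>>> move_arm([
  [0, 0, 0.001, 0, 0, 0],
  [0, 0, 0.001, 0, 0, 0],
])

```text
clock: 11.55
tool_pos: [0.5063, -0.1972, 0.0292]
orientation: [-0.0, 0.138, 0.99, 0.0]
wrist_force: [-1.6, 1.7, 3.5]
gripper_width: 0.0381
```

The push peaked at about 14 N and then fell to zero: that was the click. Now I'm pressing the button down until the force rises sharply again.

>>> move_arm([
  [0, 0, 0.001, 0, 0, 0],
  [0, 0, 0.001, 0, 0, 0],
])

```text
clock: 11.75
tool_pos: [0.5063, -0.1972, 0.0283]
orientation: [-0.0, 0.138, 0.99, 0.0]
wrist_force: [-0.2, 2.6, 4.3]
gripper_width: 0.0386
```

>>> move_arm([
  [0, 0, 0.001, 0, 0, 0],
  [0, 0, 0.001, 0, 0, 0],
])

```text
clock: 11.95
tool_pos: [0.5063, -0.1972, 0.0274]
orientation: [-0.0, 0.138, 0.99, -0.0]
wrist_force: [-1.2, 1.7, 4.5]
gripper_width: 0.0384
```

>>> move_arm([
  [0, 0, 0.001, 0, 0, 0],
  [0, 0, 0.001, 0, 0, 0],
])

```text
clock: 12.15
tool_pos: [0.5064, -0.1973, 0.0272]
orientation: [0.0, 0.138, 0.99, -0.0]
wrist_force: [-2.9, 3.2, 14.4]
gripper_width: 0.0389
```

>>> move_arm([
  [0, 0, 0.001, 0, 0, 0],
  [0, 0, 0.001, 0, 0, 0],
])

```text
clock: 12.35
tool_pos: [0.5065, -0.1973, 0.027]
orientation: [0.0, 0.138, 0.99, -0.0]
wrist_force: [-5.6, 3.8, 23.3]
gripper_width: 0.039
```

>>> move_arm([
  [0, 0, 0, 0, 0, 0],
  [0, 0, 0, 0, 0, 0],
  [0, 0, 0, 0, 0, 0],
  [0, 0, 0, 0, 0, 0],
  [0, 0, 0, 0, 0, 0],
])

```text
clock: 12.85
tool_pos: [0.5065, -0.1973, 0.027]
orientation: [0.0, 0.138, 0.99, -0.0]
wrist_force: [-5.9, 3.5, 23.3]
gripper_width: 0.0385
```

```bash
python3 - <<'E'
from meas import *
o=bot.get_obs(); print(o["tool_pos"],o["wrist_force"],o["gripper_width"])
S=viewer.snapshot("scene")
cv2.imwrite("pics/end.png",cv2.resize(S[130:190,160:240,::-1],(800,600),interpolation=cv2.INTER_CUBIC))
E
```

```text
[ 0.50646525 -0.19730438  0.02704062] [-5.90865609  3.46908033 23.26207533] 0.03851467276007127
```

View pics/end.png

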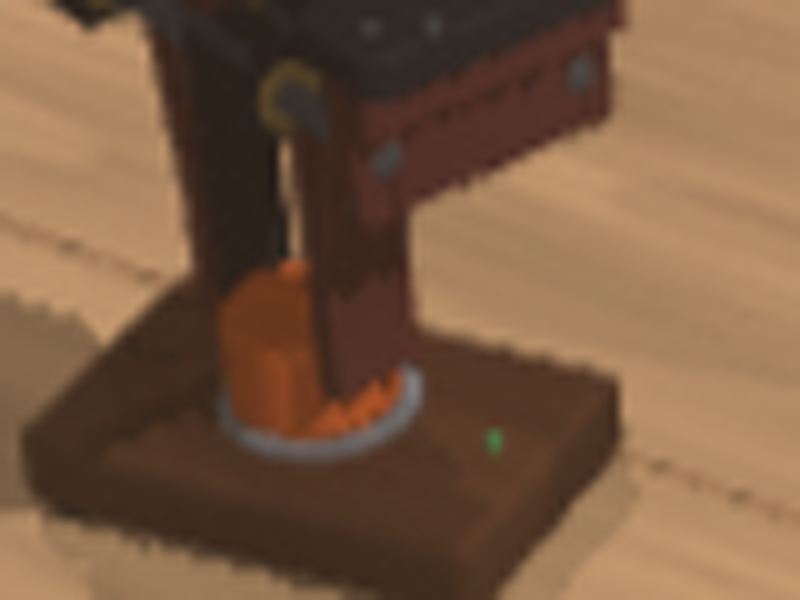

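The cap sits level, right down inside the steel ring, and the steady push of 23 N shows the button is at its stop. I'm handing in while still holding it.

```bash
python3 -c "
from rig import bot
print(bot.close_job())"
```

```text
the job is handed in; nothing more can be done
None
```

The orange cap is snapped onto the remote's stem, and I handed the job in at about 13 s with the gripper still holding the button down.

- **Fit:** The push rose to about 14 N and then dropped to zero at the click. It went back to 3–4.5 N as the button went down, then rose steeply to a steady 23 N at its stop. The last picture shows the cap level inside the steel ring.
- **Disagreement:** The fingertips were about 24 mm higher than the tool description says. Pictures and a contact-free probe showed this before I gripped, and I planned the grasp from what I saw instead.
- **Other checks:** The two cameras differed by about 1 mm on where the stem was, within the 2 mm allowed. The picture after the lift showed the mould where it had been. I did not take a final picture of the mould or the other things on the shelf.

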